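# Switch off and open the blue disinfecting pot

### The arm

A 6-joint arm with a two-finger parallel gripper is mounted at the origin on the work surface. World frame = base frame: x ahead of the robot, y to its left, z up, the work surface at z = 0. Lengths are in m, angles in rad, forces in N, time in s.
With the tool pointing down it reaches from about 0.35 to 0.925 m from the base axis. Payload 6.4 kg.
Tool frame: the origin (TCP) lies at the very end of the fingers, on their centre line; the grasp point (between the pads) lies 19 mm behind it; z points along the fingers, y is the line along which they close (so a half turn about z gives the same grasp; the last joint's range is limited). The gripper opens to 85 mm and grips with 20 to 120 N. Pads are 22 mm wide; open, the fingers measure 114 mm over their backs; the gripper's body (76 mm by 85 mm) begins 54 mm behind the grasp point. The pads swing forward as they close: fully open they stand 13 mm farther back than shut.
Start: joints at [1.09, 0.245, 1.558, -0, 1.339, -0.174], TCP at [0.196, 0.62, 0.231] pointing down, gripper open.
Joint ranges: [-3.13, 3.13], [-1.02, 2.26], [0.13, 2.54], [-0.95, 4.09], [0.21, 2.88], [-2.74, 2.74]. Speed limits (rad/s): [2.57, 2.57, 3.14, 3.14, 3.14, 3.14].

### API

Orientations are given as a unit quaternion [w, x, y, z].
In Python, from plant import manip gives the robot as it stands.
- The arm moves only by the tool step_arm, never from a script. Its argument "plan" is a list of rows, each an object with "dp": the shift along the tool's x, y, z in cm, a list of three; "dr": the turn, a rotation vector about the tool's x, y, z in degrees, a list of three; "hand": the finger opening in cm, from 0 to 8.54. A call has 1 to 12 rows; each row is the pose to reach, as a shift and turn from the pose commanded when the call began, along the tool's axes at that moment; what a row does not reach only later rows make up. A row lasts 1/12 s, in which the tool goes at most 41.7 mm and 7.16 degrees, less where a joint would pass 70% of its speed; a pose out of reach is approached as far as the arm can. A call with a gripper value outside its range is refused whole. The fingers move at their own pace and stop on an object; "newtons" is the grip in N (left out, the last holds). Time passes only in rows, so rows that repeat a pose let the fingers close. It gives the time, the measured TCP pose, the force, the opening and the grip force at its end, in the units of the state.
- manip.get_obs(): the state, without advancing time (a new reading comes with each control period).
- manip.snapshot(name): name is "scene" or "top"; returns a dict with "img" (384x512x3 uint8, red, green, blue), "vfov" (degrees; the focal length in pixels is half the picture's height over the tangent of half this angle, whatever the lens; pixels are square), "cx", "cy" (the principal point, pixels), "view" (4x4, takes a point from world to camera coordinates). Camera axes: x right, y down, z forward; pixel columns grow to the right and rows downward; lengths in m; the calibration is good to about 2 mm. A picture is of the moment at which its call begins. There is no depth.
- manip.finish_job(): hands the job in; it is judged then, once.
The state is a dict: "time": time; "qpos": joint angles; "qvel": joint speeds; "effort": joint torques, N m; "ee_pos": TCP position; "orientation": TCP orientation; "wrist_force": force on the tool from outside, world axes, zero at the start; "torque": the same for the moment, N m; "finger_gap": opening from 0.0 (shut) to 1.0 (fully open); "gripper_force": force on a finger pad.
Only numpy, scipy, OpenCV 4.12 (cv2) and the standard library are available. Lean on these libraries where they do the work, as an engineer would, in place of code of your own. Each camera call takes 0.05 s, during which the arm holds its last target. There are 200 camera calls.

### The job

The blue ultraviolet disinfecting pot has finished: on the console turn the blue switch all the way back to off (counter-clockwise), without shifting the other three switches. Only then lift the blue lid off its pot by the knob and set it down gently, knob up, flat inside the turquoise tray; do not drop it. Leave both pots standing where they are, and the orange one closed.

Things in the scene. Friction and masses are not known exactly. Their poses are not given: they have to be found in the camera images.
- knob_blue (a joint): The BLUE rotary switch on the control console. A blue bar grip (38 mm long, 14 mm wide, 32 mm tall) on a 40 mm blue disc, axis upright, turned from above. Value in rad: 0 = off, at its end stop, with the white pointer toward the console's own -x (about toward the robot); it grows as the knob turns clockwise seen from above, so switching off is turning it counter-clockwise. Starts on, between 0.9 and 1.4. Turns against light friction (0.03 N m) and stays where it is left.
- knob_blue_grip (a point): Grip point of the blue switch: on its axis, mid-way along and across the bar, 7 mm below the bar's top and 23 mm above the disc below it (82 mm above the table). Turns with the knob: its x axis runs along the bar (the white pointer lies toward its -x end), its y axis across the 14 mm width.
- console: Grey flat-topped control console fixed to the desk, 320 x 100 x 45 mm; origin at the centre of its underside, long side along its x. A row of four like rotary switches (blue, orange, green, yellow, in any order) stands on its top at 72 mm between axes. The switches' tops are 89 mm above the table.
- lid_blue: Steel lid with a BLUE knob, lying loose on the pot with the blue band; about 0.25 kg. Origin at the centre of its underside; z up along the knob. Plug 92 mm diameter and 8 mm deep that drops inside the pot's mouth, then a 120 mm disc 5 mm thick (top 13 mm above the origin), then a 16 mm stem 14 mm tall, then a blue round knob 30 mm in diameter and 26 mm tall (from 27 to 53 mm above the origin). 135 mm from table to knob top when on the pot.
- lid_blue_knob (a point): Centre of the blue lid's knob, 40 mm above the lid's underside and 27 mm above the disc's top.
- pot_blue: Round steel pot with a BLUE band, standing loose, 110 mm diameter, 90 mm tall, 3 mm wall, about 0.8 kg; origin at the centre of its underside. The lid's origin lies 82 mm above it when closed.
- tray: Turquoise square tray fixed on the desk, 170 x 170 mm, 10 mm tall with 5 mm walls and a 5 mm thick floor; origin at the centre of its underside. Empty at the start. The lid's disc overhangs the low walls freely when its plug lies on the floor.
- lid_orange: The same lid with an ORANGE knob, on the orange-banded pot; stays on.
- pot_orange: The same pot with an ORANGE band, with its lid on; stays where it is. The two pots and the tray may be in any of three places.
- knob_orange_mark (a point): Outer end of the white pointer on top of the ORANGE switch, 18 mm from its axis, 89 mm above the table; that switch (same shape as the blue one) must stay as it is set.
- knob_green_mark (a point): Outer end of the white pointer on top of the GREEN switch, 18 mm from its axis, 89 mm above the table; that switch (same shape as the blue one) must stay as it is set.
- knob_yellow_mark (a point): Outer end of the white pointer on top of the YELLOW switch, 18 mm from its axis, 89 mm above the table; that switch (same shape as the blue one) must stay as it is set.
Not all that is in view belongs to the job. What is shaped like the lid_orange but yellow is not meant.

How it is judged:
By the outcome, as a careful person would: the job done as asked, in the order asked, and still so for the second after the job is handed in, with the robot touching nothing.
It also fails if it takes over 61 s, if anything falls off the work surface, if the arm or the gripper's body presses on something with over 40 N, if the wrist force passes 120 N, or if a joint passes its speed limit or range.

## Working session

There is one attempt and no reset: what is moved stays moved. The work goes in short steps, Python scripts to look and compute and a tool call to move; the robot and the scene stay as the last step left them, time stands still between calls to the robot, and variables do not carry over. Pictures are saved under pics/ and viewed, at most 10 in all, crops included, and the job is handed in when it is done.

Besides the shell and the picture viewer there is one more tool, called after "Call:" as name(argument=value, ...), one argument or row to a line, values as JSON. step_arm: Moves the arm, as the interface text tells. Its arguments: {"type":"object","properties":{"plan":{"type":"array","items":{"type":"object","properties":{"dp":{"type":"array","items":{"type":"number"}},"dr":{"type":"array","items":{"type":"number"}},"hand":{"type":"number"}}}},"newtons":{"type":"number"}},"required":["plan"]}

```bash
mkdir -p pics; ls
python3 - <<'E'
from plant import manip
import cv2,pickle,numpy as np
d={}
for n in("scene","top"):
    s=manip.snapshot(n);d[n]=s;print(n,s["vfov"],s["cx"],s["cy"],np.round(s["view"],3).tolist())
    cv2.imwrite(f"pics/{n}0.png",s["img"][...,::-1])
pickle.dump(d,open("s0.pkl","wb"))
o=manip.get_obs();print(o["time"],o["ee_pos"],o["orientation"])
E
```

```text
pics
scene 51.821742746905855 251.3721947452144 187.05614830013528 [[0.311, 0.95, -0.01, -0.169], [0.693, -0.233, -0.683, -0.279], [-0.651, 0.205, -0.731, 1.29], [0.0, 0.0, 0.0, 1.0]]
top 48.09715467975036 254.10862587802112 191.73416295108342 [[-0.014, -1.0, -0.003, 0.005], [-0.997, 0.014, -0.073, 0.508], [0.073, 0.002, -0.997, 1.255], [0.0, 0.0, 0.0, 1.0]]
0.1 [0.19604127 0.61918157 0.23025524] [-2.95367787e-04  1.52792822e-01  9.88257828e-01 -8.54972177e-04]
```

View pics/scene0.png

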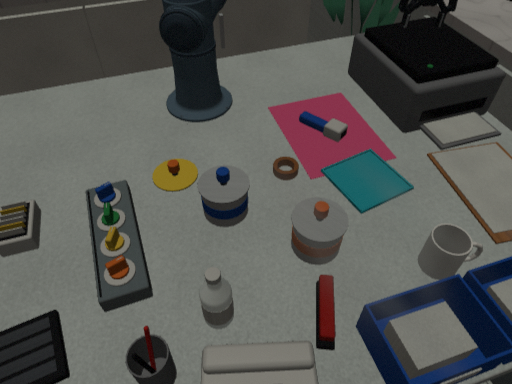

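View pics/top0.png

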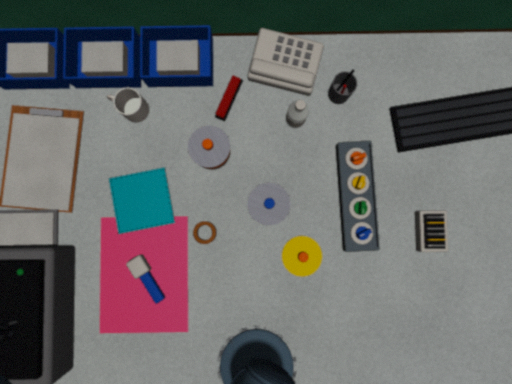

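Candidates:
- **Blue switch:** top (363,233), scene (106,192), chosen. The green, yellow and orange switches share its row.
- **Blue lid knob:** top (269,203), scene (222,174), chosen. The orange lid at top (208,145) and the yellow disc at top (302,256) are not meant.
- **Other blue things:** a tool handle at top (150,285) and bins along the top edge, neither meant.
- **Tray:** turquoise square at top (142,200).

Next, a close crop and measurements.

```bash
cat > h.py <<'E'
import numpy as np,cv2
def ray(s,u,v):
    f=s["img"].shape[0]/2/np.tan(np.radians(s["vfov"]/2));V=s["view"];R=V[:3,:3]
    d=R.T@np.array([(u-s["cx"])/f,(v-s["cy"])/f,1.]);return -R.T@V[:3,3],d
def onz(s,u,v,z):
    c,d=ray(s,u,v);return c+d*(z-c[2])/d[2]
def proj(s,p):
    f=s["img"].shape[0]/2/np.tan(np.radians(s["vfov"]/2));q=s["view"][:3,:3]@np.array(p)+s["view"][:3,3]
    return np.array([s["cx"],s["cy"]])+f*q[:2]/q[2]
def tri(a,pa,b,pb):
    c1,d1=ray(a,*pa);c2,d2=ray(b,*pb)
    t=np.linalg.lstsq(np.c_[d1,-d2],c2-c1,rcond=None)[0];p,q=c1+t[0]*d1,c2+t[1]*d2
    return (p+q)/2,np.linalg.norm(p-q)
def mask(s,lo,hi,box):
    h=cv2.cvtColor(s["img"],cv2.COLOR_RGB2HSV);m=cv2.inRange(h,lo,hi);k=np.zeros_like(m)
    x0,y0,x1,y1=box;k[y0:y1,x0:x1]=m[y0:y1,x0:x1];return k
def cen(m):
    M=cv2.moments(m,True);return M["m10"]/M["m00"],M["m01"]/M["m00"]
E
python3 - <<'E'
import pickle;from h import *
d=pickle.load(open("s0.pkl","rb"));T,S=d["top"],d["scene"]
B=((100,120,40),(130,255,255))
mt=mask(T,*B,(255,190,283,217));ms=mask(S,*B,(212,163,234,184))
print("lidknob",cen(mt),cen(ms),tri(T,cen(mt),S,cen(ms)),onz(T,*cen(mt),.122))
mt=mask(T,(80,100,60),(97,255,255),(100,160,185,240));c=max(cv2.findContours(mt,0,1)[0],key=cv2.contourArea)
r=cv2.minAreaRect(c);print("tray",r);bp=[onz(T,*p,.01)[:2].round(3) for p in cv2.boxPoints(r)];print(bp,np.mean(bp,0))
mt=mask(T,*B,(350,220,378,245));print("sw",cen(mt),onz(T,*cen(mt),.085))
# console from switch white discs
h=cv2.cvtColor(T["img"],cv2.COLOR_RGB2HSV)
m=cv2.inRange(h,(95,20,20),(115,140,110));k=np.zeros_like(m);k[135:255,330:385]=m[135:255,330:385]
c=max(cv2.findContours(k,0,1)[0],key=cv2.contourArea);r=cv2.minAreaRect(c);print("console",r);print([onz(T,*p,.045)[:2].round(3) for p in cv2.boxPoints(r)])
for p in ((358,158),(358,183),(360.5,207.5),(363,233)):print(onz(T,*p,.062).round(3))
a=cv2.resize(T["img"][215:250,340:385],None,fx=9,fy=9,interpolation=2);b=cv2.resize(S["img"][175:210,85:130],None,fx=8,fy=8,interpolation=2)
b=cv2.copyMakeBorder(b,0,a.shape[0]-b.shape[0],0,0,0)
cv2.imwrite("pics/c1.png",np.hstack([a,b])[...,::-1])
E
```

```text
lidknob (268.7857142857143, 202.85714285714286) (222.11278195488723, 172.9624060150376) (array([ 0.46937352, -0.04220135,  0.12844582]), np.float64(0.001494428995286763)) [ 0.46983929 -0.04167764  0.122     ]
tray ((141.28846740722656, 199.9423065185547), (56.08921432495117, 57.462032318115234), 78.69007110595703)
[array([0.556, 0.435]), array([0.587, 0.267]), array([0.423, 0.234]), array([0.392, 0.401])] [0.4895  0.33425]
sw (362.68702290076334, 232.49618320610688) [ 0.3854714  -0.30278733  0.085     ]
console ((357.3960266113281, 195.94027709960938), (109.55682373046875, 35.25507736206055), 86.18592071533203)
[array([ 0.647, -0.244]), array([ 0.653, -0.347]), array([ 0.336, -0.357]), array([ 0.33 , -0.256])]
[ 0.598 -0.302  0.062]
[ 0.526 -0.3    0.062]
[ 0.456 -0.305  0.062]
[ 0.383 -0.309  0.062]
```

View pics/c1.png

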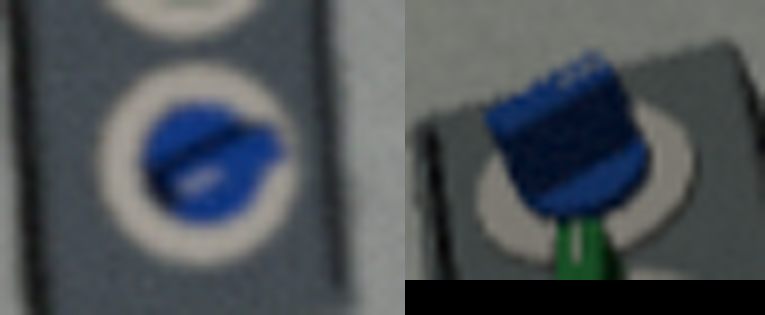

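Call:
step_arm(
  plan=[
    {"dp":[-34,-33.2,0],"dr":[0,0,50],"hand":4},
    {"dp":[-34,-33.2,0],"dr":[0,0,50],"hand":4},
    {"dp":[-34,-33.2,0],"dr":[0,0,50],"hand":4},
    {"dp":[-34,-33.2,0],"dr":[0,0,50],"hand":4},
    {"dp":[-34,-33.2,0],"dr":[0,0,50],"hand":4},
    {"dp":[-34,-33.2,0],"dr":[0,0,50],"hand":4},
    {"dp":[-34,-33.2,0],"dr":[0,0,50],"hand":4},
    {"dp":[-34,-33.2,0],"dr":[0,0,50],"hand":4},
    {"dp":[-34,-33.2,0],"dr":[0,0,50],"hand":4},
    {"dp":[-34,-33.2,0],"dr":[0,0,50],"hand":4},
    {"dp":[-34,-33.2,0],"dr":[0,0,50],"hand":4},
    {"dp":[-34,-33.2,0],"dr":[0,0,50],"hand":4},
  ],
  newtons=40,
)

```text
time: 1.1
ee_pos: [0.4215, 0.1969, 0.2311]
orientation: [0.0, 0.558, 0.83, -0.0]
wrist_force: [-1.1, -0.1, -0.2]
finger_gap: 0.469
gripper_force: 0.0
```

```bash
cat >> h.py <<'E'
def go(o,target,yaw=None):
    """shift in tool axes (cm) and turn about tool z (deg) to bring the TCP to target, tool-y yaw deg"""
    from scipy.spatial.transform import Rotation as R
    r=R.from_quat(np.roll(o["orientation"],-1)).as_matrix();y=np.degrees(np.arctan2(r[1,1],r[0,1]))
    print("dp",(r.T@(np.array(target)-o["ee_pos"])*100).round(2),"yaw",y.round(1),"dr z",None if yaw is None else round(y-yaw,1))
E
python3 - <<'E'
import pickle;from h import *;from plant import manip
d=pickle.load(open("s0.pkl","rb"));T,S=d["top"],d["scene"]
# blue switch axis: white ring; outer contour of ring+knob
for z in(.046,):
    print(onz(T,340+198/9-.5,215+163/9-.5,z))
def c(s,p,x0,y0,k,ox=0):return ((p[0]-ox)/k+x0-.5,p[1]/k+y0-.5)
A=[onz(T,*c(T,p,340,215,9),.089) for p in((165,200),(280,145))]
Bq=[onz(S,*c(S,p,85,175,8,405),.089) for p in((490,115),(595,55))]
for q in(A,Bq):v=q[0]-q[1];print(np.mean(q,0).round(4),np.hypot(*v[:2]),"pointer turn from -x cw deg",np.degrees(np.arctan2(v[1],-v[0])))
# bright-top segmentation PCA in scene & full blue pca in top
h=cv2.cvtColor(S["img"],cv2.COLOR_RGB2HSV)
# lids' knob consistency / ring centre in scene
m=mask(S,(0,0,120),(180,60,255),(88,180,126,210))
go(manip.get_obs(),[.384,-.304,.13],22)
E
```

```text
[ 0.38422123 -0.30903689  0.046     ]
[ 0.3823 -0.306   0.089 ] 0.03950455956309776 pointer turn from -x cw deg 65.4897096700594
[ 0.3793 -0.3096  0.089 ] 0.03392498015915174 pointer turn from -x cw deg -116.06024029910002
dp [-44.94 -22.4   10.17] yaw 22.2 dr z 0.2
```

Call:
step_arm(
  plan=[
    {"dp":[-45.2,-22.7,0],"dr":[0,0,-3],"hand":4},
    {"dp":[-45.2,-22.7,0],"dr":[0,0,-3],"hand":4},
    {"dp":[-45.2,-22.7,0],"dr":[0,0,-3],"hand":4},
    {"dp":[-45.2,-22.7,0],"dr":[0,0,-3],"hand":4},
    {"dp":[-45.2,-22.7,0],"dr":[0,0,-3],"hand":4},
    {"dp":[-45.2,-22.7,0],"dr":[0,0,-3],"hand":4},
    {"dp":[-45.2,-22.7,0],"dr":[0,0,-3],"hand":4},
    {"dp":[-45.2,-22.7,0],"dr":[0,0,-3],"hand":4},
    {"dp":[-45.2,-22.7,0],"dr":[0,0,-3],"hand":4},
    {"dp":[-45.2,-22.7,0],"dr":[0,0,-3],"hand":4},
    {"dp":[-45.2,-22.7,0],"dr":[0,0,-3],"hand":4},
    {"dp":[-45.2,-22.7,9.5],"dr":[0,0,-3],"hand":4},
  ],
)

```text
time: 2.1
ee_pos: [0.3872, -0.2831, 0.2008]
orientation: [0.008, 0.536, 0.844, -0.003]
wrist_force: [2.1, 0.2, 1.0]
finger_gap: 0.466
gripper_force: 0.0
```

Call:
step_arm(
  plan=[
    {"dp":[0,0,4]},
    {"dp":[0,0,6]},
    {"dp":[0,0,6]},
  ],
)

```text
invalid input
```

Run:
```python
import pickle;from h import *;from plant import manip
o=manip.get_obs();go(o,[.3835,-.307,.067],25);print(o["ee_pos"])
S=manip.snapshot("scene");T=manip.snapshot("top")
a=cv2.resize(S["img"][140:230,60:160],None,fx=4,fy=4,interpolation=2)
b=cv2.resize(T["img"][190:280,310:410],None,fx=4,fy=4,interpolation=2)
cv2.imwrite("pics/c2.png",np.hstack([a,b])[...,::-1])
```

```text
dp [-1.8  -1.4  13.41] yaw 25.2 dr z 0.2
[ 0.38723274 -0.28306336  0.20081443]
```

View pics/c2.png

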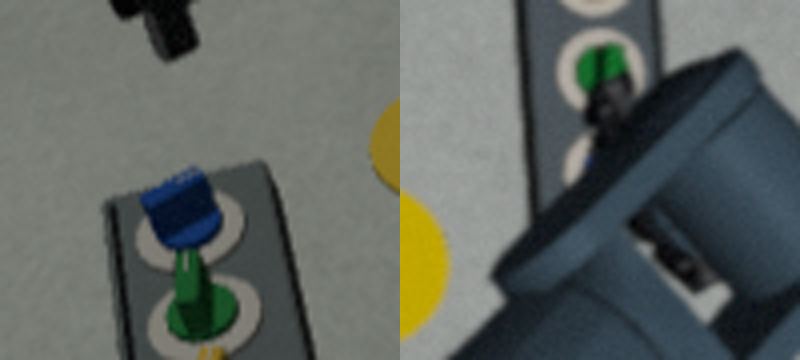

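The picture shows the gripper above the blue switch. Its bar is unchanged, and the green switch is the nearest neighbour. I'll let the arm settle before descending.

Call:
step_arm(
  plan=[
    {"dp":[0,0,0],"dr":[0,0,0],"hand":4},
    {"dp":[0,0,0],"dr":[0,0,0],"hand":4},
    {"dp":[0,0,0],"dr":[0,0,0],"hand":4},
  ],
)

```text
time: 2.45
ee_pos: [0.3856, -0.2747, 0.1953]
orientation: [0.001, 0.534, 0.846, -0.0]
wrist_force: [0.4, 0.1, 1.0]
finger_gap: 0.466
gripper_force: 0.0
```

Run:
```python
from h import *;from plant import manip
o=manip.get_obs();go(o,[.3835,-.307,.067],25);print(o["ee_pos"],o["orientation"],o["wrist_force"],o["torque"])
```

```text
dp [-2.79 -1.59 12.84] yaw 25.5 dr z 0.5
[ 0.38559866 -0.27471774  0.19533829] [ 1.12394158e-03  5.33549346e-01  8.45768146e-01 -2.76112635e-04] [0.40834193 0.0864121  0.97051225] [ 0.01951157  0.04819354 -0.06568787]
```

Call:
step_arm(
  plan=[
    {"dp":[-2.8,-1.6,3],"dr":[0,0,0],"hand":4},
    {"dp":[-2.8,-1.6,6],"dr":[0,0,0],"hand":4},
    {"dp":[-2.8,-1.6,9],"dr":[0,0,0],"hand":4},
    {"dp":[-2.8,-1.6,9],"dr":[0,0,0],"hand":4},
    {"dp":[-2.8,-1.6,9],"dr":[0,0,0],"hand":4},
  ],
)

```text
time: 2.87
ee_pos: [0.3825, -0.3062, 0.1041]
orientation: [-0.001, 0.534, 0.846, 0.0]
wrist_force: [-0.1, 0.2, -0.6]
finger_gap: 0.465
gripper_force: 0.0
```

Run:
```python
import pickle;from h import *;from plant import manip
o=manip.get_obs();go(o,[.3835,-.307,.067],25);print(o["ee_pos"])
S=manip.snapshot("scene")
cv2.imwrite("pics/c3.png",cv2.resize(S["img"][140:230,60:160],None,fx=6,fy=6,interpolation=2)[...,::-1])
```

```text
dp [-0.13  0.06  3.71] yaw 25.5 dr z 0.5
[ 0.3824787  -0.30616944  0.10407105]
```

View pics/c3.png

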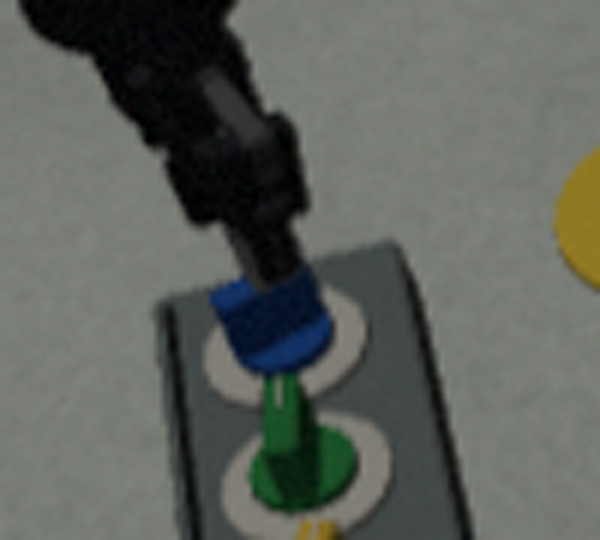

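The near finger stands in front of the blue bar, well centred at about (275,280) in the crop. I'll descend and grip.

Call:
step_arm(
  plan=[
    {"dp":[-0.1,0,1.8],"dr":[0,0,0],"hand":4},
    {"dp":[-0.1,0,3.6],"dr":[0,0,0],"hand":4},
    {"dp":[-0.1,0,3.6],"dr":[0,0,0],"hand":4},
    {"dp":[-0.1,0,3.6],"dr":[0,0,0],"hand":3},
    {"dp":[-0.1,0,3.6],"dr":[0,0,0],"hand":2},
    {"dp":[-0.1,0,3.6],"dr":[0,0,0],"hand":1},
    {"dp":[-0.1,0,3.6],"dr":[0,0,0],"hand":0.5},
    {"dp":[-0.1,0,3.6],"dr":[0,0,0],"hand":0.5},
    {"dp":[-0.1,0,3.6],"dr":[0,0,0],"hand":0.5},
  ],
  newtons=30,
)

```text
time: 3.67
ee_pos: [0.3841, -0.3094, 0.0704]
orientation: [0.002, 0.534, 0.845, -0.0]
wrist_force: [0.3, 2.7, 8.3]
finger_gap: 0.155
gripper_force: 32.5
```

Run:
```python
from h import *;from plant import manip
o=manip.get_obs();go(o,[.3835,-.307,.067],25);print(o)
```

```text
dp [0.24 0.05 0.34] yaw 25.4 dr z 0.4
{'time': 3.6667, 'qpos': array([-9.08621999e-01,  9.42591107e-02,  2.05592032e+00,  3.77453813e-04,
        9.87848200e-01, -1.35272054e+00]), 'qvel': array([-0.0024172 , -0.00027948, -0.00077476, -0.00018486, -0.00130549,
        0.00018613]), 'effort': array([ -0.67224026, -27.49175727, -24.51829612,  -0.16906106,
        -0.46218043,   0.02880103]), 'ee_pos': array([ 0.38407489, -0.30939021,  0.07041945]), 'orientation': array([ 1.73070142e-03,  5.34107321e-01,  8.45414790e-01, -4.54864641e-04]), 'wrist_force': array([0.31123471, 2.65620815, 8.25896502]), 'torque': array([0.35189498, 0.04046399, 0.05974164]), 'gripper_force': 32.53170669078827, 'finger_gap': 0.15517496693598012}
```

Call:
step_arm(
  plan=[
    {"dp":[0,0,-0.2],"dr":[0,0,-5],"hand":0.5},
    {"dp":[0,0,-0.2],"dr":[0,0,-10],"hand":0.5},
    {"dp":[0,0,-0.2],"dr":[0,0,-16],"hand":0.5},
    {"dp":[0,0,-0.2],"dr":[0,0,-22],"hand":0.5},
    {"dp":[0,0,-0.2],"dr":[0,0,-28],"hand":0.5},
    {"dp":[0,0,-0.2],"dr":[0,0,-34],"hand":0.5},
    {"dp":[0,0,-0.2],"dr":[0,0,-40],"hand":0.5},
    {"dp":[0,0,-0.2],"dr":[0,0,-46],"hand":0.5},
    {"dp":[0,0,-0.2],"dr":[0,0,-52],"hand":0.5},
    {"dp":[0,0,-0.2],"dr":[0,0,-57],"hand":0.5},
    {"dp":[0,0,-0.2],"dr":[0,0,-60],"hand":0.5},
    {"dp":[0,0,-0.2],"dr":[0,0,-60],"hand":0.5},
  ],
)

```text
time: 4.67
ee_pos: [0.3852, -0.3074, 0.0705]
orientation: [0.003, 0.04, 0.999, 0.0]
wrist_force: [10.9, 3.3, -6.2]
finger_gap: 0.155
gripper_force: 31.6
```

Run:
```python
from h import *;from plant import manip
o=manip.get_obs();go(o,[.3835,-.307,.067],92);print(o["qpos"],o["torque"],o["wrist_force"],o["effort"])
```

```text
dp [0.18 0.03 0.35] yaw 85.4 dr z -6.6
[-0.90691605  0.09272302  2.05735012  0.00645394  0.98821508 -2.40164059] [ 0.64342952 -1.97927728  0.01126507] [10.92913654  3.27038506 -6.226784  ] [ -5.0725244  -32.74930716 -26.89601541  -2.40456305   0.99494822
  -0.3240011 ]
```

Call:
step_arm(
  plan=[
    {"dp":[0,0,0],"dr":[0,0,-3],"hand":0.5},
    {"dp":[0,0,0],"dr":[0,0,-6],"hand":0.5},
    {"dp":[0,0,0],"dr":[0,0,-8],"hand":0.5},
    {"dp":[0,0,0],"dr":[0,0,-8],"hand":0.5},
    {"dp":[0,0,0],"dr":[0,0,-8],"hand":0.5},
  ],
)

```text
time: 5.08
ee_pos: [0.3852, -0.3072, 0.0705]
orientation: [0.003, -0.028, 1.0, 0.001]
wrist_force: [10.8, 4.7, -5.2]
finger_gap: 0.149
gripper_force: 32.8
```

Run:
```python
from h import *;from plant import manip
o=manip.get_obs();go(o,[.3835,-.307,.067],92);print(o["qpos"],o["torque"],o["wrist_force"],o["effort"])
```

```text
dp [0.17 0.03 0.35] yaw 93.2 dr z 1.2
[-0.90699456  0.09262612  2.05742385  0.00721576  0.98888627 -2.53805979] [ 0.79843114 -1.90078335 -0.54904713] [10.84221963  4.71581365 -5.18794114] [ -4.74896148 -32.43926883 -27.04618871  -2.73965724   0.73625894
  -0.56413567]
```

The moment has risen to 0.55 N m against 0.03 N m of friction, so the switch is on its end stop. I'll release and lift.

Call:
step_arm(
  plan=[
    {"dp":[0,0,0],"dr":[0,0,0],"hand":2},
    {"dp":[0,0,0],"dr":[0,0,0],"hand":4},
    {"dp":[0,0,0],"dr":[0,0,0],"hand":4},
    {"dp":[0,0,0],"dr":[0,0,0],"hand":4},
    {"dp":[0,0,-2],"dr":[0,0,0],"hand":4},
    {"dp":[0,0,-5],"dr":[0,0,0],"hand":4},
    {"dp":[0,0,-9],"dr":[0,0,20],"hand":4},
    {"dp":[0,0,-13],"dr":[0,0,20],"hand":4},
    {"dp":[0,0,-13],"dr":[0,0,20],"hand":4},
    {"dp":[0,0,-13],"dr":[0,0,20],"hand":4},
    {"dp":[0,0,-13],"dr":[0,0,20],"hand":4},
  ],
)

```text
time: 6.0
ee_pos: [0.3826, -0.3082, 0.2]
orientation: [-0.0, 0.143, 0.99, -0.0]
wrist_force: [-0.6, -0.2, -0.0]
finger_gap: 0.47
gripper_force: 0.0
```

Run:
```python
from h import *;from plant import manip
o=manip.get_obs();print(o["ee_pos"]);go(o,[.4696,-.042,.20],40)
S=manip.snapshot("scene")
cv2.imwrite("pics/c4.png",cv2.resize(S["img"][150:300,70:270],None,fx=4,fy=4,interpolation=2)[...,::-1])
```

```text
[ 0.38257238 -0.30815249  0.19995395]
dp [-8.100e-01  2.799e+01 -1.000e-02] yaw 73.6 dr z 33.6
```

View pics/c4.png

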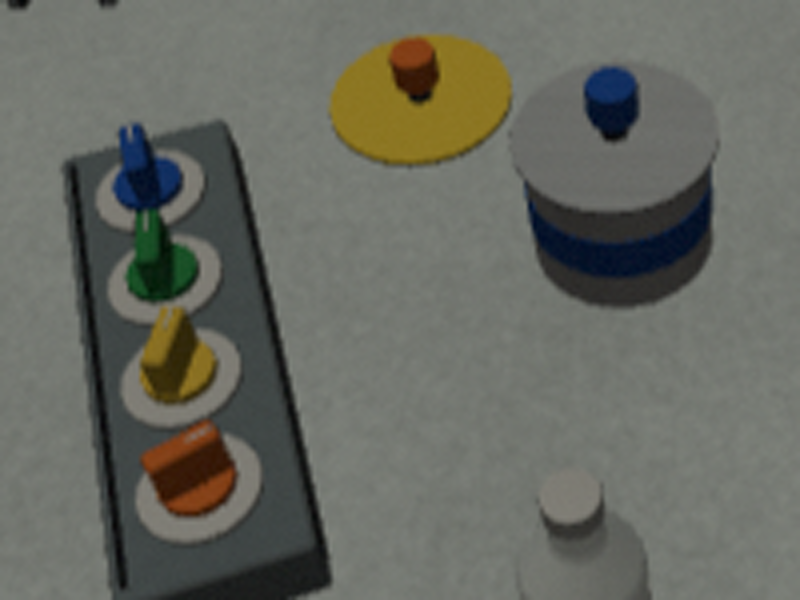

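The blue bar now lies along the console's long axis. Its white pointer at about (125,130) faces the robot, so it is off, and the other three switches look unchanged. The blue lid is on its pot, with its knob at about (610,100). I'll move over it now.

Call:
step_arm(
  plan=[
    {"dp":[-0.4,14,0],"dr":[0,0,0],"hand":6.5},
    {"dp":[-0.4,14,0],"dr":[0,0,0],"hand":6.5},
    {"dp":[-0.4,14,0],"dr":[0,0,0],"hand":6.5},
    {"dp":[-0.8,28,0],"dr":[0,0,0],"hand":6.5},
    {"dp":[-0.8,28,0],"dr":[0,0,0],"hand":6.5},
    {"dp":[-0.8,28,0],"dr":[0,0,0],"hand":6.5},
    {"dp":[-0.8,28,0],"dr":[0,0,0],"hand":6.5},
    {"dp":[-0.8,28,0],"dr":[0,0,0],"hand":6.5},
    {"dp":[-0.8,28,2],"dr":[0,0,0],"hand":6.5},
    {"dp":[-0.8,28,4],"dr":[0,0,0],"hand":6.5},
    {"dp":[-0.8,28,4],"dr":[0,0,0],"hand":6.5},
    {"dp":[-0.8,28,4],"dr":[0,0,0],"hand":6.5},
  ],
)

```text
time: 7.05
ee_pos: [0.4688, -0.0421, 0.158]
orientation: [-0.003, 0.144, 0.99, 0.0]
wrist_force: [1.2, 0.1, 1.1]
finger_gap: 0.761
gripper_force: 0.0
```

Run:
```python
from h import *;from plant import manip
o=manip.get_obs();print(o["ee_pos"]);go(o,[.4696,-.042,.105])
S=manip.snapshot("scene")
cv2.imwrite("pics/c5.png",cv2.resize(S["img"][110:230,160:290],None,fx=5,fy=5,interpolation=2)[...,::-1])
```

```text
[ 0.46879316 -0.04209423  0.15802155]
dp [-0.1   0.03  5.3 ] yaw 73.4 dr z None
```

View pics/c5.png

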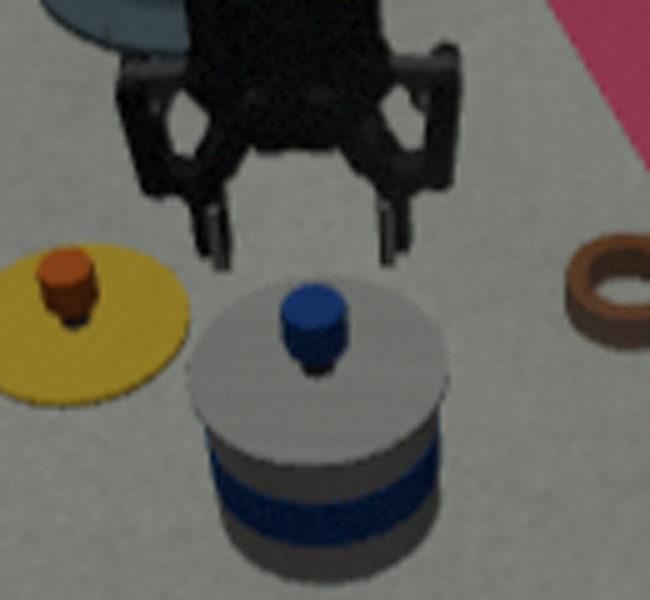

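The fingers, at crop columns 220 and 390, straddle the knob at 313. I'll descend and grip.

Call:
step_arm(
  plan=[
    {"dp":[-0.1,0,2.5],"dr":[0,0,0],"hand":6.5},
    {"dp":[-0.1,0,4.5],"dr":[0,0,0],"hand":6.5},
    {"dp":[-0.1,0,5.2],"dr":[0,0,0],"hand":6.5},
    {"dp":[-0.1,0,5.2],"dr":[0,0,0],"hand":6.5},
    {"dp":[-0.1,0,5.2],"dr":[0,0,0],"hand":5},
    {"dp":[-0.1,0,5.2],"dr":[0,0,0],"hand":4},
    {"dp":[-0.1,0,5.2],"dr":[0,0,0],"hand":3.4},
    {"dp":[-0.1,0,5.2],"dr":[0,0,0],"hand":2.5},
    {"dp":[-0.1,0,5.2],"dr":[0,0,0],"hand":1.5},
    {"dp":[-0.1,0,5.2],"dr":[0,0,0],"hand":1.5},
    {"dp":[-0.1,0,5.2],"dr":[0,0,0],"hand":1.5},
    {"dp":[-0.1,0,5.2],"dr":[0,0,0],"hand":1.5},
  ],
  newtons=50,
)

```text
time: 8.1
ee_pos: [0.4726, -0.0427, 0.1097]
orientation: [0.001, 0.144, 0.99, -0.0]
wrist_force: [-0.2, 0.3, 4.7]
finger_gap: 0.333
gripper_force: 49.4
```

Call:
step_arm(
  plan=[
    {"dp":[0,0,-0.5],"dr":[0,0,0],"hand":1.5},
    {"dp":[0,0,-1],"dr":[0,0,0],"hand":1.5},
    {"dp":[0,0,-2],"dr":[0,0,0],"hand":1.5},
    {"dp":[0,0,-4],"dr":[0,0,0],"hand":1.5},
    {"dp":[0,0,-6],"dr":[0,0,0],"hand":1.5},
    {"dp":[0,0,-8],"dr":[0,0,0],"hand":1.5},
    {"dp":[0,0,-10],"dr":[0,0,0],"hand":1.5},
    {"dp":[0,0,-12],"dr":[0,0,0],"hand":1.5},
    {"dp":[0,0,-12],"dr":[0,0,0],"hand":1.5},
    {"dp":[0,0,-12],"dr":[0,0,0],"hand":1.5},
  ],
)

```text
time: 8.93
ee_pos: [0.4718, -0.0426, 0.229]
orientation: [0.001, 0.144, 0.99, -0.0]
wrist_force: [-0.2, 0.6, -1.4]
finger_gap: 0.334
gripper_force: 49.5
```

Run:
```python
from h import *;from plant import manip
o=manip.get_obs();print(o["ee_pos"],o["finger_gap"]);go(o,[.4895,.334,.2272],73)
S=manip.snapshot("scene")
cv2.imwrite("pics/c6.png",cv2.resize(S["img"][80:230,140:440],None,fx=2.5,fy=2.5,interpolation=2)[...,::-1])
```

```text
[ 0.47182186 -0.04259688  0.22903463] 0.33424280204405254
dp [ 9.05 36.6   0.15] yaw 73.4 dr z 0.4
```

View pics/c6.png

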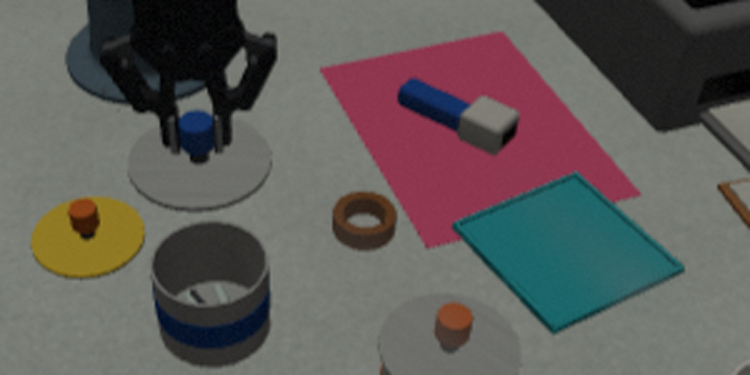

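The lid hangs level from the knob at (197,130), the blue pot is open and upright at (210,290), and the tray is at (570,252). I'll carry the lid over.

Call:
step_arm(
  plan=[
    {"dp":[0.4,1.6,0],"dr":[0,0,0],"hand":1.5},
    {"dp":[1.1,4.5,0],"dr":[0,0,0],"hand":1.5},
    {"dp":[2,8,0],"dr":[0,0,0],"hand":1.5},
    {"dp":[2.9,11.6,0],"dr":[0,0,0],"hand":1.5},
    {"dp":[3.8,15.2,0],"dr":[0,0,0],"hand":1.5},
    {"dp":[4.7,18.8,0],"dr":[0,0,0],"hand":1.5},
    {"dp":[5.6,22.4,0],"dr":[0,0,0],"hand":1.5},
    {"dp":[6.5,26,0],"dr":[0,0,0],"hand":1.5},
    {"dp":[7.4,29.6,0],"dr":[0,0,0],"hand":1.5},
    {"dp":[8.2,33,0],"dr":[0,0,0],"hand":1.5},
    {"dp":[8.8,35.5,0],"dr":[0,0,0],"hand":1.5},
    {"dp":[9.05,36.6,0],"dr":[0,0,0],"hand":1.5},
  ],
)

```text
time: 9.98
ee_pos: [0.4875, 0.3367, 0.2254]
orientation: [-0.002, 0.143, 0.99, -0.001]
wrist_force: [-0.1, -0.5, -1.6]
finger_gap: 0.332
gripper_force: 49.8
```

Call:
step_arm(
  plan=[
    {"dp":[0,0,0],"dr":[0,0,0],"hand":1.5},
    {"dp":[0,0,1.5],"dr":[0,0,0],"hand":1.5},
    {"dp":[0,0,4],"dr":[0,0,0],"hand":1.5},
    {"dp":[0,0,7],"dr":[0,0,0],"hand":1.5},
    {"dp":[0,0,10],"dr":[0,0,0],"hand":1.5},
    {"dp":[0,0,13],"dr":[0,0,0],"hand":1.5},
    {"dp":[0,0,15.5],"dr":[0,0,0],"hand":1.5},
    {"dp":[0,0,17],"dr":[0,0,0],"hand":1.5},
    {"dp":[0,0,17.5],"dr":[0,0,0],"hand":1.5},
    {"dp":[0,0,17.5],"dr":[0,0,0],"hand":1.5},
    {"dp":[0,0,17.5],"dr":[0,0,0],"hand":1.5},
  ],
)

```text
time: 10.9
ee_pos: [0.4895, 0.3335, 0.0535]
orientation: [0.0, 0.145, 0.989, -0.0]
wrist_force: [0.8, 0.5, -1.3]
finger_gap: 0.335
gripper_force: 49.9
```

Run:
```python
from h import *;from plant import manip
o=manip.get_obs();print(o["ee_pos"],o["finger_gap"],o["wrist_force"]);go(o,[.4895,.334,.033],73)
S=manip.snapshot("scene")
cv2.imwrite("pics/c7.png",cv2.resize(S["img"][100:250,270:440],None,fx=4,fy=4,interpolation=2)[...,::-1])
```

```text
[0.48949771 0.33350842 0.05346466] 0.33481176656143713 [ 0.82641343  0.45103289 -1.277506  ]
dp [0.01 0.05 2.05] yaw 73.4 dr z 0.4
```

View pics/c7.png

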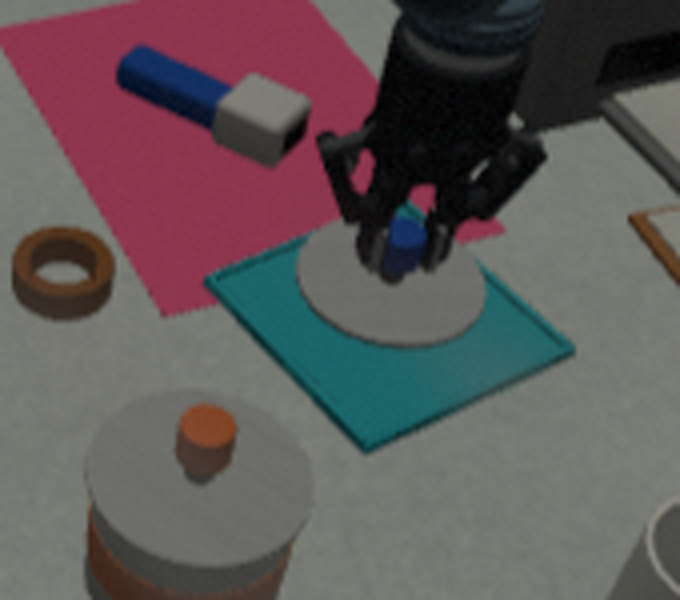

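The lid is level over the tray, its disc centred at about (392,285) in the crop and still about 2 cm high, so it appears offset. I'll lower it slowly until contact.

Call:
step_arm(
  plan=[
    {"dp":[0,0,0.6],"dr":[0,0,0],"hand":1.5},
    {"dp":[0,0,1.1],"dr":[0,0,0],"hand":1.5},
    {"dp":[0,0,1.4],"dr":[0,0,0],"hand":1.5},
    {"dp":[0,0,1.6],"dr":[0,0,0],"hand":1.5},
    {"dp":[0,0,1.8],"dr":[0,0,0],"hand":1.5},
    {"dp":[0,0,1.8],"dr":[0,0,0],"hand":1.5},
    {"dp":[0,0,1.8],"dr":[0,0,0],"hand":1.5},
  ],
)

```text
time: 11.53
ee_pos: [0.489, 0.3342, 0.0349]
orientation: [-0.0, 0.144, 0.99, -0.0]
wrist_force: [-0.1, 0.5, -1.4]
finger_gap: 0.331
gripper_force: 49.9
```

Call:
step_arm(
  plan=[
    {"dp":[0,0,0.1],"dr":[0,0,0],"hand":1.5},
    {"dp":[0,0,0.2],"dr":[0,0,0],"hand":1.5},
    {"dp":[0,0,0.2],"dr":[0,0,0],"hand":1.5},
    {"dp":[0,0,0.2],"dr":[0,0,0],"hand":1.5},
  ],
)

```text
time: 11.87
ee_pos: [0.4891, 0.3342, 0.033]
orientation: [-0.0, 0.144, 0.99, -0.0]
wrist_force: [-0.3, 0.0, -2.9]
finger_gap: 0.33
gripper_force: 49.9
```

Call:
step_arm(
  plan=[
    {"dp":[0,0,0.1],"dr":[0,0,0],"hand":1.5},
    {"dp":[0,0,0.2],"dr":[0,0,0],"hand":1.5},
    {"dp":[0,0,0.2],"dr":[0,0,0],"hand":1.5},
    {"dp":[0,0,0.2],"dr":[0,0,0],"hand":1.5},
  ],
)

```text
time: 12.2
ee_pos: [0.4892, 0.3343, 0.0327]
orientation: [-0.0, 0.144, 0.99, -0.0]
wrist_force: [-5.5, -2.5, 9.0]
finger_gap: 0.334
gripper_force: 51.1
```

Contact at z = 32.7 mm, as predicted, with +9 N upward. I'll ease off slightly, open and rise.

Call:
step_arm(
  plan=[
    {"dp":[0,0,-0.1],"dr":[0,0,0],"hand":1.5},
    {"dp":[0,0,-0.1],"dr":[0,0,0],"hand":3.2},
    {"dp":[0,0,-0.1],"dr":[0,0,0],"hand":4.5},
    {"dp":[0,0,-0.1],"dr":[0,0,0],"hand":6.5},
    {"dp":[0,0,-0.1],"dr":[0,0,0],"hand":6.5},
    {"dp":[0,0,-0.1],"dr":[0,0,0],"hand":6.5},
    {"dp":[0,0,-2],"dr":[0,0,0],"hand":6.5},
    {"dp":[0,0,-5],"dr":[0,0,0],"hand":6.5},
    {"dp":[0,0,-9],"dr":[0,0,0],"hand":6.5},
    {"dp":[0,0,-13],"dr":[0,0,0],"hand":6.5},
    {"dp":[0,0,-17],"dr":[0,0,0],"hand":6.5},
    {"dp":[0,0,-19],"dr":[0,0,0],"hand":6.5},
  ],
)

```text
time: 13.2
ee_pos: [0.491, 0.3351, 0.2271]
orientation: [0.004, 0.144, 0.99, 0.002]
wrist_force: [1.9, 0.6, 1.0]
finger_gap: 0.765
gripper_force: 0.0
```

Call:
step_arm(
  plan=[
    {"dp":[0,0,-1],"dr":[0,0,0],"hand":6.5},
    {"dp":[0,0,-1],"dr":[0,0,0],"hand":6.5},
    {"dp":[0,0,-1],"dr":[0,0,0],"hand":6.5},
  ],
)

```text
time: 13.45
ee_pos: [0.4885, 0.3339, 0.2297]
orientation: [-0.001, 0.144, 0.99, -0.0]
wrist_force: [0.1, -0.2, -0.7]
finger_gap: 0.763
gripper_force: 0.0
```

Run:
```python
from h import *;from plant import manip
S=manip.snapshot("scene")
cv2.imwrite("pics/c8.png",cv2.resize(S["img"][90:310,60:440],None,fx=2.1,fy=2.1,interpolation=2)[...,::-1])
m=mask(S,(100,120,40),(130,255,255),(345,145,400,185));c=cen(m);print(c,onz(S,*c,.045),proj(S,[.489,.334,.045]))
```

```text
(368.8378378378378, 163.67567567567568) [0.47498666 0.34148994 0.045     ] [368.99692951 167.92053339]
```

View pics/c8.png

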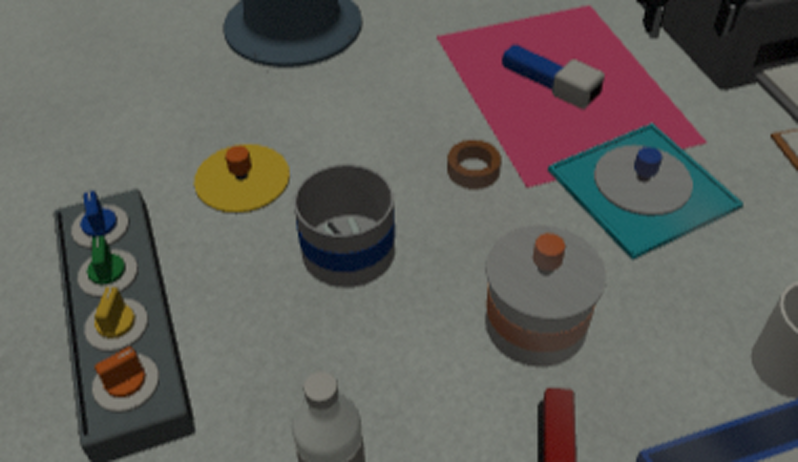

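The lid lies flat and knob up, centred in the tray at about (645,175). The blue pot is standing open and the orange one is closed. The blue switch is off and the robot is clear.

```bash
python3 -c "
from plant import manip
print(manip.finish_job())"
```

```text
the job is handed in; nothing more can be done
None
```

I turned the blue switch back to off against its end stop, then set the blue lid flat and knob up in the turquoise tray. In the last picture both pots are standing in place, the orange one is closed, and the other three switches look unchanged. I handed the job in at about 13.5 s of the 61 s allowed; no verdict came back.

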